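# Empty the ball tub into the bath under the low canopy

## Task

Take the tub by its handle, tip it under the low clear canopy so that all four orange balls roll into the steel bath, without knocking the canopy. Then set the empty tub down gently, upright in the middle of the green mat, let go, and leave everything else on the bench where it is.

Things in the scene. Friction and masses are not known exactly. Their poses are not given: they have to be found in the camera images.
- tub: Open white tub, 170 mm tall, 90 mm wide (x), flat sides, 4 mm walls, 5 mm floor, 150 g empty; blue handle. Origin: centre of the base's underside; z up, +y the pouring direction. Base y -30 to 30 mm; back wall upright; front wall slopes out 20.6 deg, so the mouth spans y -30 to 94 mm. Starts upright with the balls in it; they roll out once it is tipped forward past about 70 deg (80 empties it).
- tub_handle (a point): Grip point in the middle of the handle: tub frame (0, -64, 55) mm, axes as the tub's. The handle is an upright blue bar behind the back wall, 16 mm thick (x), 24 mm deep (y -76 to -52), 22 to 98 mm above the base, joined to the wall by two struts of the same thickness at 30 and 90 mm height. Over 25 mm free on both sides.
- tub_lip (a point): Middle of the front (pouring) edge of the tub's mouth: tub frame (0, 94, 170) mm.
- canopy: Low clear canopy fixed over the bath. Origin: on the bench under its centre, z up. Deck 300 (x) by 240 mm (y), underside 225 mm, top 241 mm above the bench. Entrance with blue edge strip: side y = -120 mm, roughly facing the tub's start; white panel closes y = +120. 12 mm posts at x +-144, y -114. A box on the deck's back (x -10 to 110, y 65 to 115) reaches 282 mm height.
- bath: Open stainless bath fixed on the bench under the canopy. Origin: centre of its underside; 200 mm (x) by 170 mm (y), 60 mm tall, walls 4 mm. Axes parallel to the canopy's.
- mat_green: Green mat on the bench, fixed: 105 mm (x) by 120 mm (y), 4 mm thick. Origin: centre of its underside (bench level). The grey mat may lie in either of the two places, likewise the green one.
- mat_grey: Grey mat of the same size, not used.
- beaker: Glass beaker, 70 mm across, 85 mm tall; leave alone. Origin: centre of its underside.
- wash_bottle: White bottle with red cap, 64 mm across, 150 mm tall; leave alone. Origin: centre of its underside.
- amber_jar: Amber jar with black lid, 60 mm across, 110 mm tall; leave alone. Origin: centre of its underside.
- tip_box: Blue box, 85 mm (x) by 120 mm (y), 50 mm tall; leave alone. Origin: centre of its underside.
- spatula: Spatula lying on the bench, 180 mm long; leave alone.
- ball1: Hollow orange plastic bath-cover ball, 40 mm across, 15 g; starts in the tub. Origin: its centre.
- ball2: Hollow orange plastic bath-cover ball, 40 mm across, 15 g; starts in the tub. Origin: its centre.
- ball3: Hollow orange plastic bath-cover ball, 40 mm across, 15 g; starts in the tub. Origin: its centre.
- ball4: Hollow orange plastic bath-cover ball, 40 mm across, 15 g; starts in the tub. Origin: its centre.
Things that resemble listed ones, but are neither listed nor needed, are in the scene too. Leave any pink or red look-alike of the tub alone.

How it is judged:
On the way, in this order (a step that is already met when the one before it is completed fails the run):
1. the tub's pouring edge is in under the canopy, the tub tipped by more than 50 degrees (y of tub_lip in the frame of canopy between -0.12 and 0.12 m and x of tub_lip in the frame of canopy between -0.15 and 0.15 m and height (world z) of tub_lip below 0.225 m and angle between tub's own z axis and vertical above 0.87 rad), for 0.05 s.
2. all four balls are in the bath (x of ball1 in the frame of bath between -0.1 and 0.1 m and y of ball1 in the frame of bath between -0.085 and 0.085 m and height (world z) of each of ball1, ball2, ball3, ball4 below 0.06 m and x of ball2 in the frame of bath between -0.1 and 0.1 m and y of ball2 in the frame of bath between -0.085 and 0.085 m and x of ball3 in the frame of bath between -0.1 and 0.1 m and y of ball3 in the frame of bath between -0.085 and 0.085 m and x of ball4 in the frame of bath between -0.1 and 0.1 m and y of ball4 in the frame of bath between -0.085 and 0.085 m), for 0.2 s.
At the end, for the whole second after the job is handed in: All four balls lie in the bath, hardly moving (below its 60 mm rim, slower than 0.15 m/s); the tub stands at rest, upright within 0.08 rad, on the green mat, base centre within 30 mm of the mat's centre (all of step 2 and horizontal distance between tub and mat_green below 0.03 m and angle between tub's own z axis and vertical below 0.08 rad and height (world z) of tub between 0.001 and 0.009 m and linear speed of tub below 0.03 m/s and linear speed of each of ball1, ball2, ball3, ball4 below 0.15 m/s); the robot touches nothing.
It fails at once if the tub or the arm knocks the canopy (over 8 N) (contact force between any of tub, the arm, the fingers and canopy above 8 N).
It fails at once if a bystander is moved by more than 30 mm (distance of any of beaker, wash_bottle, amber_jar, tip_box, spatula from where it was at the start of the episode above 0.03 m).
It fails at once if the tub is dropped or banged down on the mat (over 60 N) (contact force between tub and mat_green above 60 N).
It also fails if it takes over 64 s, if anything falls off the work surface, if the arm or the gripper's body presses on something with over 40 N, if the wrist force passes 120 N, or if a joint passes its speed limit or range.

## Robot

A 6-joint arm with a two-finger parallel gripper is mounted at the origin on the work surface. World frame = base frame: x ahead of the robot, y to its left, z up, the work surface at z = 0. Lengths are in m, angles in rad, forces in N, time in s.
With the tool pointing down it reaches from about 0.35 to 0.725 m from the base axis. Payload 4.3 kg.
Tool frame: the origin (TCP) lies at the centre of the arm's flange, where the gripper is bolted on; the fingertips stand 173 mm ahead of it and the grasp point (between the pads) lies 155 mm ahead of it (manip.finger_overhang is the distance from the TCP to the fingertips, in m); z points along the fingers, y is the direction in which the jaws open and shut (so a half turn about z gives the same grasp; the last joint's range is limited). The gripper opens to 85 mm and grips with 20 to 120 N. Pads are 22 mm wide; open, the fingers measure 114 mm over their backs; the gripper's body (76 mm by 85 mm) begins 54 mm behind the grasp point. The pads swing forward as they close: fully open they stand 13 mm farther back than shut.
Start: joints at [-1.235, 0.377, 0.081, 1.274, 0, 1.46], TCP at [0.248, -0.519, 0.405] pointing down, gripper open.
Joint ranges: [-2.72, 2.72], [-0.84, 1.66], [-1.02, 1.22], [-1.77, 2.12], [-1.37, 1.28], [-3.14, 3.14]. Speed limits (rad/s): [2.57, 2.57, 3.14, 3.14, 3.14, 3.14].

## Interface

Orientations are given as a unit quaternion [x, y, z, w].
In Python, from bench import manip gives the robot as it stands. The module is installed in compiled form; this text tells all that it offers.
- The arm moves only by the tool jog_arm, never from a script. Its arguments are lists of equal length, an entry for each row: "delta_pos": the shift along the tool's x, y, z in mm, a list of three; "dr": the turn, a rotation vector about the tool's x, y, z in degrees, a list of three; "claw": the closure, from 0 (fully open) to 1 (shut). A call has exactly 10 rows; each row is the pose to reach, as a shift and turn from the pose commanded when the call began, along the tool's axes at that moment; what a row does not reach only later rows make up. A row lasts 1/12 s, in which the tool goes at most 41.7 mm and 7.16 degrees, less where a joint would pass 70% of its speed; a pose out of reach is approached as far as the arm can. A call with a gripper value outside its range is refused whole. The fingers move at their own pace and stop on an object; the grip force is fixed at half the most. Time passes only in rows, so rows that repeat a pose let the fingers close, or fill a call up. It gives the time, the measured TCP pose, the force and the opening at its end, in the units of the state.
- manip.observe(): the state, without advancing time (a new reading comes with each control period).
- manip.get_image(name): name is "scene" or "top" or "wrist"; returns a dict with "frame" (400x640x3 uint8, blue, green, red), "K" (3x3 intrinsics, pixels), "k1" (the pictures are not rectified: a ray, as slopes to the right and down, at radius r is drawn at 1 + k1 r^2 times it, then the intrinsics apply), "rvec" (rotation vector, rad) and "tvec" (3), from world to camera coordinates, as OpenCV has them. Camera axes: x right, y down, z forward; pixel columns grow to the right and rows downward; lengths in m; the calibration is good to about 2 mm. A picture is of the moment at which its call begins. There is no depth.
- manip.job_done(): hands the job in, once; it reports no verdict.
Trained networks look in a picture, given as the dict that the camera call returned (one of the last four; its "shot" number tells which), for a name from the list of things; names that differ only in an ending like _2 or _b are one class to them, and where a whole thing is asked for, a point or a joint stands for the part that bears it (a point fixed in the world has none). Each returns a list of dicts, best first, with "score" (0 to 1); they miss things now and then, are a little off and sometimes report something else, mostly with a low value. They report only what shows in the picture. A call takes as long as a camera call. They do not tell look-alikes from the thing itself.
- manip.recognise(picture, thing): "centre" ([column, row] as shares, 0 to 1, of the picture: columns of its width, rows of its height, amid what is visible of it).
- manip.trace(picture, thing): "pixels" (400x640 bool, what is visible of it) and "centre" ([column, row] as shares, 0 to 1, of the picture: columns of its width, rows of its height, amid what is visible of it).
The state is a dict: "time": time; "joints": joint angles; "qvel": joint speeds; "joint_efforts": joint torques, N m; "eef_pos": TCP position; "ee_rot": TCP orientation; "contact_force": force on the tool from outside, world axes, zero at the start; "moment": the same for the moment, N m; "finger_gap": opening from 0.0 (shut) to 1.0 (fully open).
Only numpy, scipy, OpenCV 4.12 (cv2) and the standard library are available. Lean on these libraries where they do the work, as an engineer would, in place of code of your own. Each camera call takes 0.05 s, during which the arm holds its last target. There are 200 camera calls.

## Working session

There is one attempt and no reset: what is moved stays moved. The work goes in short steps, Python scripts to look and compute and a tool call to move; the robot and the scene stay as the last step left them, time stands still between calls to the robot, and variables do not carry over. Pictures are saved under pics/ and viewed, about 8 in all and at most 12, crops included, and the job is handed in when it is done.

Besides the shell and the picture viewer there is one more tool, called after ">>>" by a JSON object that holds its "method" and its "body", one argument or row to a line. jog_arm: Moves the arm, as the interface text tells. Its arguments: {"type":"object","properties":{"delta_pos":{"type":"array","items":{"type":"array","items":{"type":"number"}}},"dr":{"type":"array","items":{"type":"array","items":{"type":"number"}}},"claw":{"type":"array","items":{"type":"number"}}},"required":["delta_pos","dr","claw"]}

```bash
mkdir -p pics; ls
cat > h.py <<'E'
import numpy as np, cv2
from scipy.spatial.transform import Rotation as R
from bench import manip
def cam(p):
    Rm=cv2.Rodrigues(np.array(p["rvec"],float))[0]; t=np.array(p["tvec"],float).ravel(); return Rm,t
def ray(p,uv):
    K=np.array(p["K"]);D=np.array([p["k1"],0,0,0.])
    q=cv2.undistortPoints(np.array(uv,float).reshape(-1,1,2),K,D).reshape(-1,2)
    Rm,t=cam(p); d=np.c_[q,np.ones(len(q))]@Rm; return -Rm.T@t,d
def onz(p,uv,z):
    c,d=ray(p,uv); s=(z-c[2])/d[:,2]; return c+s[:,None]*d
def proj(p,X):
    return cv2.projectPoints(np.array(X,float).reshape(-1,1,3),np.array(p["rvec"],float),np.array(p["tvec"],float),np.array(p["K"]),np.array([p["k1"],0,0,0.]))[0].reshape(-1,2)
E
python3 - <<'E'
from h import *
import pickle
a=manip.get_image("scene");b=manip.get_image("top")
pickle.dump((a,b),open("p0.pkl","wb"))
cv2.imwrite("pics/s0.png",a["frame"]);cv2.imwrite("pics/t0.png",b["frame"])
for n in ["tub","tub_handle","canopy","bath","mat_green","mat_grey","beaker","wash_bottle","amber_jar","tip_box","spatula","ball1"]:
    for nm,p in(("s",a),("t",b)):
        print(n,nm,[(round(r["score"],2),(np.array(r["centre"])*[640,400]).round().tolist()) for r in manip.recognise(p,n)])
for p in (a,b): print(-cam(p)[0].T@cam(p)[1])
print(manip.observe())
E
```

```text
pics
tub s [(0.94, [426.0, 308.0]), (0.9, [307.0, 209.0]), (0.8, [287.0, 150.0])]
tub t [(0.98, [376.0, 284.0]), (0.84, [220.0, 105.0]), (0.8, [311.0, 181.0])]
tub_handle s [(0.81, [303.0, 211.0]), (0.77, [429.0, 310.0]), (0.66, [286.0, 148.0]), (0.45, [245.0, 199.0])]
tub_handle t [(0.93, [373.0, 287.0]), (0.91, [313.0, 182.0]), (0.59, [216.0, 101.0])]
canopy s [(0.72, [468.0, 197.0])]
canopy t [(0.76, [190.0, 191.0])]
bath s [(0.73, [452.0, 248.0])]
bath t []
mat_green s [(0.55, [246.0, 199.0]), (0.21, [179.0, 231.0])]
mat_green t [(0.94, [397.0, 226.0]), (0.47, [321.0, 191.0]), (0.36, [333.0, 192.0])]
mat_grey s [(0.65, [229.0, 231.0]), (0.4, [469.0, 197.0])]
mat_grey t [(0.88, [398.0, 179.0])]
beaker s [(0.92, [295.0, 271.0])]
beaker t [(0.8, [323.0, 132.0]), (0.74, [332.0, 193.0])]
wash_bottle s [(0.87, [339.0, 286.0]), (0.62, [243.0, 198.0])]
wash_bottle t [(0.83, [287.0, 123.0]), (0.15, [378.0, 137.0])]
amber_jar s [(0.81, [361.0, 193.0])]
amber_jar t [(0.76, [285.0, 249.0])]
tip_box s [(0.74, [229.0, 262.0])]
tip_box t [(0.59, [378.0, 138.0]), (0.2, [287.0, 128.0])]
spatula s
[... 202 characters left out ...]
.10350409  1.34046858]
{'time': 1.3, 'joints': array([-1.23529483e+00,  3.77304084e-01,  8.09734115e-02,  1.27442140e+00,
        1.85761840e-05,  1.46053781e+00]), 'qvel': array([-0.00071708, -0.00094067, -0.00122457,  0.00040951,  0.00069263,
       -0.00038448]), 'joint_efforts': array([ 1.36339158e-04, -4.63518870e+01,  2.70155239e+01,  4.39639907e-04,
       -1.49217099e-04,  5.44132547e-06]), 'eef_pos': array([ 0.24793909, -0.51880496,  0.40471671]), 'ee_rot': array([9.75264900e-01, 2.21039307e-01, 1.17161155e-05, 2.09443495e-05]), 'contact_force': array([-0.16746774,  0.60694361,  0.24011039]), 'moment': array([ 0.05779151, -0.03760633, -0.03153722]), 'finger_gap': 1.0004686317777622}
```

View pics/s0.png

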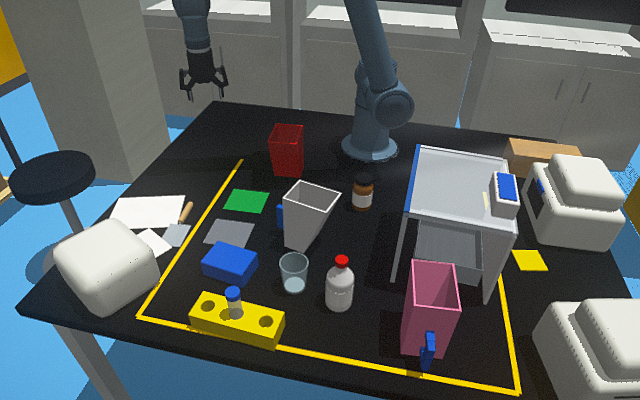

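View pics/t0.png

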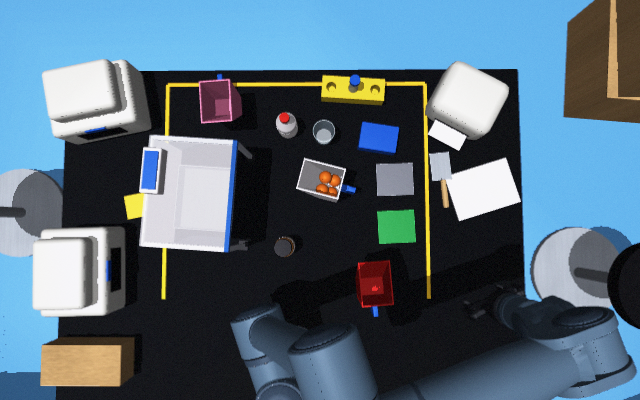

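```bash
cat > fit.py <<'E'
from h import *
from scipy.optimize import minimize
def box(x0,x1,y0,y1,z0,z1): return [(x,y,z) for x in(x0,x1) for y in(y0,y1) for z in(z0,z1)]
W=.045
TUB=[[(s*W,y,z) for s in(-1,1) for y,z in((-.03,0),(.03,0),(.094,.17),(-.03,.17))],box(-.008,.008,-.076,-.052,.022,.098),box(-.008,.008,-.06,-.03,.022,.038),box(-.008,.008,-.06,-.03,.082,.098)]
CAN=[box(-.15,.15,-.12,.12,.225,.241),box(-.01,.11,.065,.115,.241,.282),box(-.15,.15,.114,.12,0,.241),box(-.15,-.138,-.12,-.108,0,.24),box(.138,.15,-.12,-.108,0,.24)]
MAT=[box(-.0525,.0525,-.06,.06,0,.004)]
BATH=[box(-.1,.1,-.085,.085,0,.06)]
CYL=lambda r,h:[[(r*np.cos(a),r*np.sin(a),z) for a in np.arange(0,6.28,.3) for z in(0,h)]]
def place(q,part):
    c,s=np.cos(q[2]),np.sin(q[2]); P=np.array(part); return P@np.array([[c,s,0],[-s,c,0],[0,0,1]])+[q[0],q[1],0]
S=4
def render(p,q,parts):
    m=np.zeros((400*S,640*S),np.uint8)
    for a in parts: cv2.fillConvexPoly(m,cv2.convexHull(((proj(p,place(q,a))+.5)*S-.5).round().astype(np.int32)),1)
    return cv2.resize(m.astype(np.float32),(640,400),interpolation=cv2.INTER_AREA)
def fit(views,q0,parts):
    def f(q):
        e=0
        for p,m in views:
            r=render(p,q,parts); e+=1-np.minimum(r,m).sum()/np.maximum(r,m).sum()
        return e/len(views)
    q0=np.array(q0,float);best=None
    r=minimize(f,q0,method="Nelder-Mead",options=dict(initial_simplex=[q0,q0+[.02,0,0],q0+[0,.02,0],q0+[0,0,.2]],xatol=1e-4,fatol=1e-5,maxiter=250))
    return r.x,r.fun
def pick(p,n,uv,rad=25):
    c=[(np.hypot(*(np.array(r["centre"])*[640,400]-uv)),r) for r in manip.trace(p,n)]
    c=[x for x in c if x[0]<rad]
    return min(c,key=lambda x:x[0])[1]["pixels"].astype(np.float32) if c else None
def draw(im,p,q,parts,col):
    for a in parts:
        h=cv2.convexHull(proj(p,place(q,a)).round().astype(np.int32)); cv2.polylines(im,[h],True,col,1)
E
python3 - <<'E'
from fit import *
import pickle
a=manip.get_image("scene");b=manip.get_image("top");pickle.dump((a,b),open("p0.pkl","wb"))
spec=dict(tub=(TUB,(307,209),(321,181)),canopy=(CAN,(468,197),(190,191)),mat_green=(MAT,(246,199),(397,226)),bath=(BATH,(452,248),(190,191)),
 beaker=(CYL(.035,.085),(295,271),(323,132)),wash_bottle=(CYL(.032,.15),(339,286),(287,123)),amber_jar=(CYL(.03,.11),(361,193),(285,249)),tip_box=([box(-.0425,.0425,-.06,.06,0,.05)],(229,262),(378,138)),mat_grey=(MAT,(229,231),(398,179)))
res={}
ims=[a["frame"].copy(),b["frame"].copy()]
for n,(parts,us,ut) in spec.items():
    v=[(p,m) for p,m in((a,pick(a,n,us)),(b,pick(b,n,ut))) if m is not None]
    x0=onz(b,ut,.09 if n in("tub","canopy") else .03)[0]
    yaw=[0.] if len(parts[0])>20 else ([-.2+np.pi/2*k for k in range(4)] if n in("tub","canopy") else [0,np.pi/2])
    c=[]
    if not v: print(n,"none");continue
    for y in yaw: c.append(fit(v,[x0[0],x0[1],y],parts))
    c.sort(key=lambda t:t[1]); res[n]=c[0][0]
    print(n,len(v),[(x.round(4).tolist(),round(e,3)) for x,e in c[:2]])
    for im,p in zip(ims,(a,b)): draw(im,p,c[0][0],parts,(0,255,255))
pickle.dump(res,open("res.pkl","wb"))
s=cv2.resize(ims[0][120:320,160:560],None,fx=2,fy=2);t=cv2.resize(ims[1][70:270,120:440],None,fx=2.5,fy=2.5)
cv2.imwrite("pics/s1.png",s);cv2.imwrite("pics/t1.png",t)
E
```

```text
tub 2 [([0.5593, -0.1295, -0.2656], np.float64(0.184)), ([0.5594, -0.1297, -0.2616], np.float64(0.185))]
canopy 1 [([0.5223, 0.2558, -0.0715], np.float64(0.021)), ([0.5231, 0.2678, 3.0761], np.float64(0.132))]
mat_green 2 [([0.4309, -0.3411, 0.0171], np.float64(0.067)), ([0.4296, -0.3409, 1.7254], np.float64(0.201))]
bath 1 [([0.5212, 0.2698, -0.0791], np.float64(0.332)), ([0.524, 0.2783, 1.2151], np.float64(0.348))]
beaker 2 [([0.7272, -0.1077, 0.078], np.float64(0.15))]
wash_bottle 2 [([0.7497, 0.0073, 0.1398], np.float64(0.263))]
amber_jar 2 [([0.3684, 0.013, 0.0243], np.float64(0.108))]
tip_box 2 [([0.712, -0.2801, -0.1692], np.float64(0.069)), ([0.7123, -0.2799, 2.954], np.float64(0.07))]
mat_grey 2 [([0.5832, -0.3372, 0.0293], np.float64(0.091)), ([0.5844, -0.3372, 1.4295], np.float64(0.246))]
```

View pics/s1.png

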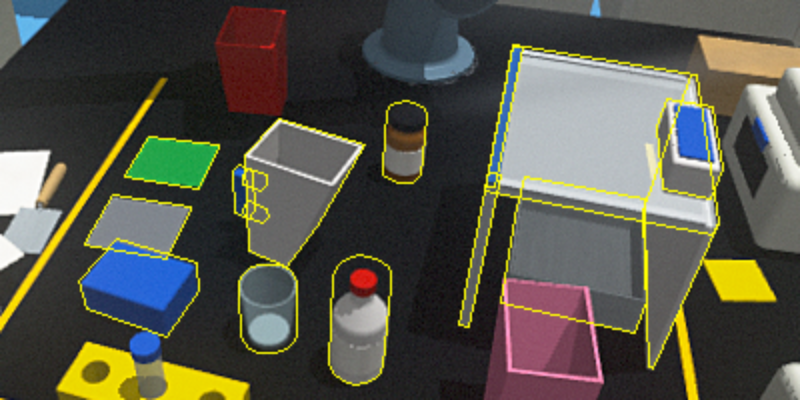

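View pics/t1.png

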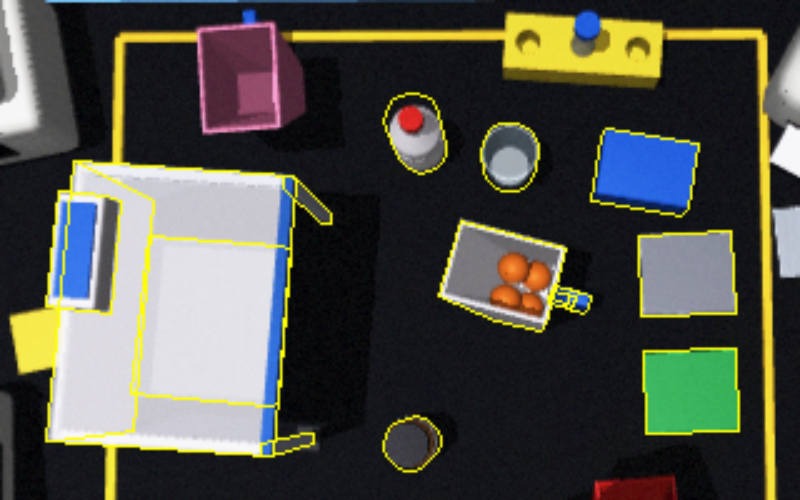

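Fits match the picture. Three tub-like things in the top view: white with balls (321,181), pink (218,101), red (375,285). I choose the white one with the blue handle toward (345,188); the last crops confirm it.

```bash
cat > plan.py <<'E'
from h import *
import pickle
res=pickle.load(open("res.pkl","rb"))
PHI=np.radians(30); H=np.array([0,-.064,.055]); LIP=np.array([0,.094,.17])
c,s=np.cos(PHI),np.sin(PHI)
RT=np.array([[0,1,0],[s,0,c],[c,0,-s]])   # columns: tool x,y,z in tub frame
def tubR(yaw,tilt): return (R.from_euler("z",yaw)*R.from_euler("x",-tilt,degrees=True)).as_matrix()
def tool(o,Rt,back=0,off=np.zeros(3)):
    return o+Rt@(H+off-(.155+back)*RT[:,2]), Rt@RT
def lip(xyz,yaw,tilt):
    Rt=tubR(yaw,tilt); return tool(np.array(xyz)-Rt@LIP,Rt)
def cur():
    o=manip.observe(); return np.array(o["eef_pos"]),R.from_quat(o["ee_rot"]).as_matrix()
def delta(T,base=None):
    p,r=base if base else cur()
    return (r.T@(T[0]-p)*1000).round(1).tolist(), R.from_matrix(r.T@T[1]).as_rotvec(degrees=True).round(1).tolist()
def can(x,y,z):
    q=res["canopy"]; C,S=np.cos(q[2]),np.sin(q[2]); return np.array([q[0]+C*x-S*y,q[1]+S*x+C*y,z])
def show(Ts,base=None):
    b=base or cur()
    for T in Ts: print(*delta(T,b), T[0].round(3))
E
python3 - <<'E'
from plan import *
p0=pickle.load(open("p0.pkl","rb"))
print("red",onz(p0[1],(375,285),.1)," bath in canopy",R.from_euler("z",-res["canopy"][2]).apply(np.r_[res["bath"][:2]-res["canopy"][:2],0]))
q=res["tub"]; Rt=tubR(q[2],0); o=np.r_[q[:2],0]
T=tool(o,Rt,.10); show([(T[0]+[0,0,.08],T[1]),T,tool(o,Rt)])
print(cur())
E
```

```text
red [[ 0.25687943 -0.25899345  0.1       ]]  bath in canopy [-0.00211813  0.01385718  0.        ]
[262.8, -1.3, 142.2] [25.7, 56.1, -44.5] [ 0.485 -0.404  0.262]
[262.8, -1.3, 222.2] [25.7, 56.1, -44.5] [ 0.485 -0.404  0.182]
[319.4, -66.9, 272.2] [25.7, 56.1, -44.5] [ 0.507 -0.321  0.132]
(array([ 0.24794927, -0.51880942,  0.4047421 ]), array([[ 9.02255432e-01,  4.31201965e-01,  3.58809901e-05],
       [ 4.31201966e-01, -9.02255423e-01, -1.30209709e-04],
       [-2.37728644e-05,  1.32954370e-04, -9.99999991e-01]]))
```

>>> {"method": "jog_arm", "body": {
  "delta_pos": [
    [263,-1,142],
    [263,-1,142],
    [263,-1,142],
    [263,-1,142],
    [263,-1,142],
    [263,-1,142],
    [263,-1,142],
    [263,-1,142],
    [263,-1,142],
    [263,-1,142]
  ],
  "dr": [
    [25.7,56.1,-44.5],
    [25.7,56.1,-44.5],
    [25.7,56.1,-44.5],
    [25.7,56.1,-44.5],
    [25.7,56.1,-44.5],
    [25.7,56.1,-44.5],
    [25.7,56.1,-44.5],
    [25.7,56.1,-44.5],
    [25.7,56.1,-44.5],
    [25.7,56.1,-44.5]
  ],
  "claw": [0,0,0,0,0,0,0,0,0,0]
}}

```text
time: 3.13
eef_pos: [0.4857, -0.4038, 0.2624]
ee_rot: [0.713, 0.515, 0.379, -0.289]
contact_force: [0.8, -0.2, 0.1]
finger_gap: 0.997
```

Run:
```python
from plan import *
q=res["tub"]; Rt=tubR(q[2],0); o=np.r_[q[:2],0]
T=tool(o,Rt,.10); show([T,tool(o,Rt)]);print(manip.observe()["joints"].round(2))
```

```text
[-67.4, 0.9, 42.9] [1.4, 3.1, -2.4] [ 0.485 -0.404  0.182]
[-62.1, -1.7, 142.7] [1.4, 3.1, -2.4] [ 0.507 -0.321  0.132]
[-0.94  0.94  0.46  1.83  0.73  0.65]
```

>>> {"method": "jog_arm", "body": {
  "delta_pos": [
    [-34,0,21],
    [-67,1,43],
    [-67,1,43],
    [-67,1,43],
    [-66,0,68],
    [-65,0,93],
    [-65,0,93],
    [-65,0,93],
    [-65,0,93],
    [-65,0,93]
  ],
  "dr": [
    [1.4,3.1,-2.4],
    [1.4,3.1,-2.4],
    [1.4,3.1,-2.4],
    [1.4,3.1,-2.4],
    [1.4,3.1,-2.4],
    [1.4,3.1,-2.4],
    [1.4,3.1,-2.4],
    [1.4,3.1,-2.4],
    [1.4,3.1,-2.4],
    [1.4,3.1,-2.4]
  ],
  "claw": [0,0,0,0,0,0,0,0,0,0]
}}

```text
time: 3.97
eef_pos: [0.4955, -0.365, 0.1597]
ee_rot: [0.691, 0.525, 0.396, -0.301]
contact_force: [0.5, -0.9, 0.4]
finger_gap: 1.0
```

Run:
```python
from plan import *
from fit import *
w=manip.get_image("wrist"); im=w["frame"].copy(); q=res["tub"]
draw(im,w,q,TUB[:2],(0,255,255)); cv2.imwrite("pics/w1.png",im)
Rt=tubR(q[2],0); o=np.r_[q[:2],0]; show([tool(o,Rt)])
```

```text
[0.1, -0.4, 53.0] [0.3, 0.3, -0.1] [ 0.507 -0.321  0.132]
```

View pics/w1.png

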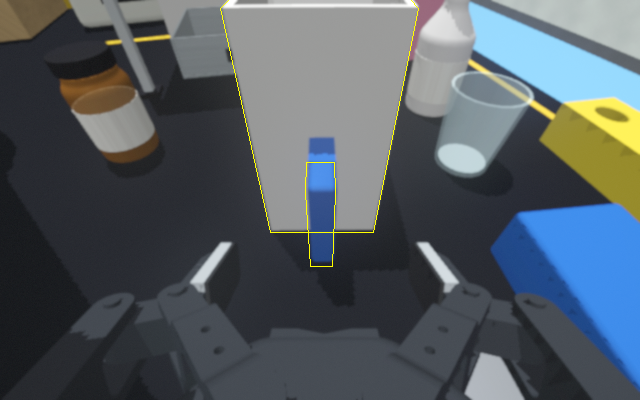

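Wrist view: the fitted outline lies on the white tub and its blue handle (x 308–335, y 138–265), centred between the fingers. Go in and close.

>>> {"method": "jog_arm", "body": {
  "delta_pos": [
    [0,0,20],
    [0,0,40],
    [0,0,53],
    [0,0,53],
    [0,0,53],
    [0,0,53],
    [0,0,53],
    [0,0,53],
    [0,0,53],
    [0,0,53]
  ],
  "dr": [
    [0,0,0],
    [0,0,0],
    [0,0,0],
    [0,0,0],
    [0,0,0],
    [0,0,0],
    [0,0,0],
    [0,0,0],
    [0,0,0],
    [0,0,0]
  ],
  "claw": [0,0,0,0,0,1,1,1,1,1]
}}

```text
time: 4.85
eef_pos: [0.5073, -0.3202, 0.1308]
ee_rot: [0.69, 0.524, 0.396, -0.302]
contact_force: [-0.3, 0.3, -0.1]
finger_gap: 0.299
```

>>> {"method": "jog_arm", "body": {
  "delta_pos": [
    [0,0,0],
    [0,0,0],
    [0,0,0],
    [0,0,0],
    [0,0,0],
    [0,0,0],
    [0,0,0],
    [0,0,0],
    [0,0,0],
    [0,0,0]
  ],
  "dr": [
    [0,0,0],
    [0,0,0],
    [0,0,0],
    [0,0,0],
    [0,0,0],
    [0,0,0],
    [0,0,0],
    [0,0,0],
    [0,0,0],
    [0,0,0]
  ],
  "claw": [1,1,1,1,1,1,1,1,1,1]
}}

```text
time: 5.68
eef_pos: [0.5074, -0.3197, 0.1308]
ee_rot: [0.69, 0.525, 0.396, -0.302]
contact_force: [-1.0, -1.5, 2.7]
finger_gap: 0.179
```

Run:
```python
from plan import *
q=res["tub"]; o=np.r_[q[:2],0]
print(delta(tool(o,tubR(q[2],0))))
pickle.dump((cur(),o,tubR(q[2],0)),open("grasp.pkl","wb"))
show([tool(o+[0,0,z],tubR(q[2],0)) for z in(.03,.10)])
```

```text
([0.9, 0.1, -1.8], [0.2, 0.2, -0.2])
[26.8, 0.1, -16.9] [0.2, 0.2, -0.2] [ 0.507 -0.321  0.162]
[87.3, -0.1, -52.1] [0.2, 0.2, -0.2] [ 0.507 -0.321  0.232]
```

>>> {"method": "jog_arm", "body": {
  "delta_pos": [
    [9,0,-5],
    [17,0,-10],
    [26,0,-15],
    [35,0,-20],
    [43,0,-25],
    [52,0,-30],
    [61,0,-35],
    [69,0,-40],
    [78,0,-45],
    [87,0,-50]
  ],
  "dr": [
    [0,0,0],
    [0,0,0],
    [0,0,0],
    [0,0,0],
    [0,0,0],
    [0,0,0],
    [0,0,0],
    [0,0,0],
    [0,0,0],
    [0,0,0]
  ],
  "claw": [1,1,1,1,1,1,1,1,1,1]
}}

```text
time: 6.52
eef_pos: [0.5077, -0.3191, 0.232]
ee_rot: [0.69, 0.525, 0.396, -0.303]
contact_force: [-0.5, -0.8, -2.0]
finger_gap: 0.18
```

```bash
cat > held.py <<'E'
from plan import *
from fit import *
# held tub pose from measured TCP and the grasp record; fit residual tilt in grip + slide with both cameras
(gp,gr),go,gR=pickle.load(open("grasp.pkl","rb"))
def held(ang=0,dx=0,dz=0):
    p,r=cur(); Rt=r@gr.T@gR; o=p+r@gr.T@(go-gp)
    h=o+Rt@H; Rn=Rt@R.from_euler("x",ang,degrees=True).as_matrix(); return h+Rn@(-H+[dx,0,dz]),Rn
def rend(p,o,Rt):
    m=np.zeros((400*S,640*S),np.uint8)
    for a in TUB: cv2.fillConvexPoly(m,cv2.convexHull(((proj(p,np.array(a)@Rt.T+o)+.5)*S-.5).round().astype(np.int32)),1)
    return cv2.resize(m.astype(np.float32),(640,400),interpolation=cv2.INTER_AREA)
def measure(tag,names=("scene","top")):
    v=[]
    for n in names:
        p=manip.get_image(n); o,Rt=held(); uv=proj(p,(o+Rt@[0,.03,.09])[None])[0]; m=pick(p,"tub",uv,45)
        if m is not None: v.append((p,m))
    def f(x):
        e=0
        for p,m in v: r=rend(p,*held(x[0]*10,x[1],x[2])); e+=1-np.minimum(r,m).sum()/np.maximum(r,m).sum()
        return e/len(v)
    r=minimize(f,[0,0,0],method="Nelder-Mead",options=dict(initial_simplex=[[0,0,0],[.5,0,0],[0,.01,0],[0,0,.01]],maxiter=120))
    o,Rt=held(r.x[0]*10,r.x[1],r.x[2])
    print(len(v),"views; slip deg",round(r.x[0]*10,2),"dx,dz mm",(r.x[1:]*1000).round(1),"err",round(r.fun,3),"at0",round(f([0,0,0]),3),"tub o",o.round(4),"lip",(o+Rt@LIP).round(4),"zaxis",Rt[:,2].round(3),"y",Rt[:,1].round(3))
    return v
E
python3 - <<'E'
from held import *
measure("a"); print(manip.observe()["contact_force"])
# next: pre-pour poses outside the canopy: lip at canopy y=-.16
yaw=res["canopy"][2]; Z=.085
Ts=[lip(can(0,-.155,.2),yaw,45),lip(can(0,-.15,Z+.01),yaw,60)]
show(Ts)
E
```

```text
2 views; slip deg 0.35 dx,dz mm [ 1.3 -2.1] err 0.196 at0 0.206 tub o [ 0.561  -0.1291  0.0985] lip [ 0.5853 -0.0393  0.269 ] zaxis [-0.002 -0.005  1.   ] y [0.262 0.965 0.005]
[-0.59004164  0.57105243 -2.45852503]
[218.1, -63.1, 78.4] [7.0, -44.6, -9.3] [ 0.495 -0.131  0.38 ]
[203.6, -74.7, 154.4] [5.8, -59.6, -10.4] [ 0.499 -0.072  0.329]
```

>>> {"method": "jog_arm", "body": {
  "delta_pos": [
    [22,-6,8],
    [44,-13,16],
    [66,-19,24],
    [88,-25,32],
    [110,-32,40],
    [132,-38,48],
    [154,-44,56],
    [176,-50,64],
    [198,-57,71],
    [218,-63,78]
  ],
  "dr": [
    [0.7,-4.5,-0.9],
    [1.4,-9,-1.9],
    [2.1,-13.5,-2.8],
    [2.8,-18,-3.7],
    [3.5,-22.5,-4.6],
    [4.2,-27,-5.6],
    [4.9,-31,-6.5],
    [5.6,-36,-7.4],
    [6.3,-40,-8.4],
    [7,-44.6,-9.3]
  ],
  "claw": [1,1,1,1,1,1,1,1,1,1]
}}

```text
time: 7.55
eef_pos: [0.4938, -0.1305, 0.3805]
ee_rot: [0.726, 0.676, 0.094, -0.089]
contact_force: [-0.8, -0.2, -2.7]
finger_gap: 0.18
```

Run:
```python
from held import *
measure("b"); o=manip.observe(); print(o["contact_force"],o["joints"].round(2),o["finger_gap"])
yaw=res["canopy"][2]; Z=.085
show([lip(can(0,-.15,Z+.01),yaw,60),lip(can(0,-.05,Z+.01),yaw,60)])
```

```text
1 views; slip deg -0.08 dx,dz mm [ 3.2 -1.5] err 0.057 at0 0.089 tub o [ 0.5002 -0.0845  0.147 ] lip [0.5127 0.1015 0.2016] zaxis [0.049 0.702 0.71 ] y [ 0.045  0.709 -0.704]
[ 0.57587211 -0.88884738 -2.07657636] [-0.45  0.3  -0.1   1.26  0.24  1.18] 0.17664424328086695
[44.3, 0.3, 64.2] [-0.1, -15.1, 0.0] [ 0.499 -0.072  0.329]
[140.9, 0.3, 90.3] [-0.1, -15.1, 0.0] [0.506 0.028 0.329]
```

>>> {"method": "jog_arm", "body": {
  "delta_pos": [
    [11,0,16],
    [22,0,32],
    [33,0,48],
    [44,0,64],
    [44,0,64],
    [60,0,68.5],
    [76,0,73],
    [92,0,77],
    [108,0,81.5],
    [125,0,86]
  ],
  "dr": [
    [0,-4,0],
    [0,-8,0],
    [0,-12,0],
    [0,-15,0],
    [0,-15,0],
    [0,-15,0],
    [0,-15,0],
    [0,-15,0],
    [0,-15,0],
    [0,-15,0]
  ],
  "claw": [1,1,1,1,1,1,1,1,1,1]
}}

```text
time: 8.58
eef_pos: [0.5049, 0.01, 0.3285]
ee_rot: [0.733, 0.68, -0.0, -0.002]
contact_force: [1.0, 0.5, -2.3]
finger_gap: 0.178
```

Run:
```python
from held import *
v=measure("c",("scene","top")); o=manip.observe(); print(o["contact_force"],o["joints"].round(2),o["time"])
s=manip.get_image("scene")["frame"][100:350,330:570]; t=manip.get_image("top")["frame"][80:280,120:400]
cv2.imwrite("pics/c.png",np.hstack([cv2.resize(s,(384,400)),cv2.resize(t,(400,400))]))
yaw=res["canopy"][2]
for a,z in((60,.095),(65,.09),(70,.085),(74,.085),(78,.085),(82,.085),(85,.085)):
    T=lip(can(0,-.05,z),yaw,a); print(a,*delta(T))
```

```text
1 views; slip deg -0.8 dx,dz mm [ 3.7 -1.9] err 0.209 at0 0.249 tub o [ 0.5062 -0.0066  0.0918] lip [0.5196 0.1872 0.0937] zaxis [0.063 0.868 0.492] y [ 0.029  0.492 -0.87 ]
[-0.3594473  0.1348774 -1.8686293] [-0.11  0.28 -0.26  1.03  0.    1.54] 8.7833
60 [18.3, -0.3, -0.2] [-0.1, -0.1, -0.1]
65 [39.4, -0.4, -9.8] [-0.1, -5.1, -0.1]
70 [61.7, -0.4, -17.6] [-0.1, -10.1, -0.1]
74 [80.3, -0.5, -26.3] [-0.1, -14.1, -0.1]
78 [99.4, -0.6, -33.8] [-0.1, -18.1, -0.1]
82 [119.1, -0.6, -39.9] [-0.2, -22.1, -0.1]
85 [134.1, -0.6, -43.6] [-0.2, -25.1, -0.1]
```

View pics/c.png

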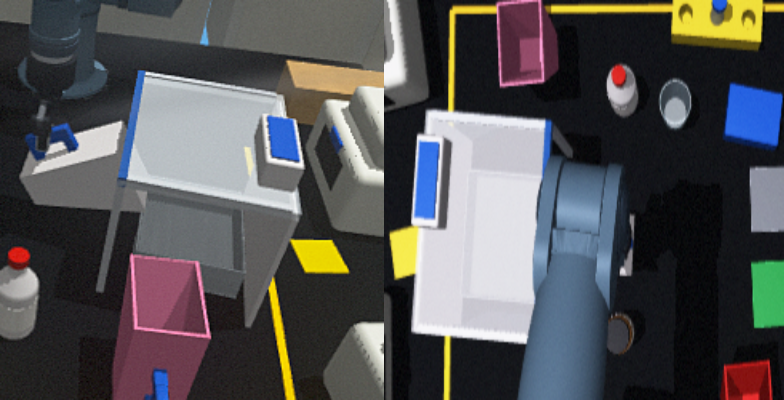

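Scene left: tub tipped in front of/under the canopy edge, nothing touching; right: wrist just outside the blue strip. Now tip slowly about the lip.

>>> {"method": "jog_arm", "body": {
  "delta_pos": [
    [6,0,0],
    [12,0,0],
    [18,0,0],
    [25,0,-3],
    [32,0,-6.5],
    [39,0,-10],
    [45,0,-12],
    [50,0,-14],
    [56,0,-16],
    [62,0,-18]
  ],
  "dr": [
    [0,0,0],
    [0,0,0],
    [0,0,0],
    [0,-1.7,0],
    [0,-3.4,0],
    [0,-5,0],
    [0,-6.2,0],
    [0,-7.4,0],
    [0,-8.7,0],
    [0,-10,0]
  ],
  "claw": [1,1,1,1,1,1,1,1,1,1]
}}

```text
time: 9.72
eef_pos: [0.5092, 0.0733, 0.3478]
ee_rot: [0.729, 0.679, -0.064, 0.059]
contact_force: [-0.1, 0.4, -1.7]
finger_gap: 0.178
```

Run:
```python
from held import *
o=manip.observe(); print(o["contact_force"],o["finger_gap"])
yaw=res["canopy"][2]
for a,z in((70,.085),(74,.085),(78,.085),(82,.085),(85,.085)):
    T=lip(can(0,-.05,z),yaw,a); print(a,*delta(T))
```

```text
[-0.12952336  0.40760342 -1.67374399] 0.1775306414740281
70 [-2.0, -0.0, 1.4] [-0.1, 0.0, -0.0]
74 [14.7, -0.0, -10.5] [-0.1, -4.0, -0.0]
78 [32.3, -0.1, -21.2] [-0.1, -8.0, -0.0]
82 [50.6, -0.1, -30.6] [-0.1, -12.0, -0.0]
85 [64.7, -0.1, -36.9] [-0.1, -15.0, -0.0]
```

>>> {"method": "jog_arm", "body": {
  "delta_pos": [
    [3,0,-2],
    [7,0,-5],
    [11,0,-8],
    [15,0,-10.5],
    [19,0,-13],
    [22,0,-15.5],
    [25,0,-17],
    [28,0,-19],
    [30,0,-20],
    [32,0,-21]
  ],
  "dr": [
    [0,-1,0],
    [0,-2,0],
    [0,-3,0],
    [0,-4,0],
    [0,-5,0],
    [0,-5.7,0],
    [0,-6.4,0],
    [0,-7,0],
    [0,-7.5,0],
    [0,-8,0]
  ],
  "claw": [1,1,1,1,1,1,1,1,1,1]
}}

```text
time: 10.55
eef_pos: [0.5118, 0.108, 0.363]
ee_rot: [0.723, 0.673, -0.115, 0.106]
contact_force: [0.4, -0.3, -2.4]
finger_gap: 0.182
```

>>> {"method": "jog_arm", "body": {
  "delta_pos": [
    [0,0,0],
    [0,0,0],
    [4,0,-3],
    [8,0,-5],
    [12,0,-8],
    [16,0,-10],
    [20,0,-12],
    [24,0,-13],
    [28,0,-14.5],
    [32,0,-16]
  ],
  "dr": [
    [0,0,0],
    [0,0,0],
    [0,-0.9,0],
    [0,-1.8,0],
    [0,-2.7,0],
    [0,-3.5,0],
    [0,-4.4,0],
    [0,-5.3,0],
    [0,-6.2,0],
    [0,-7,0]
  ],
  "claw": [1,1,1,1,1,1,1,1,1,1]
}}

```text
time: 11.38
eef_pos: [0.5144, 0.1436, 0.3681]
ee_rot: [0.714, 0.665, -0.159, 0.147]
contact_force: [0.6, -0.3, -1.2]
finger_gap: 0.176
```

Run:
```python
from held import *
o=manip.observe(); print(o["contact_force"],o["finger_gap"],o["time"])
yaw=res["canopy"][2]
show([lip(can(0,-.05,.085),yaw,85)])
o_,Rt=held(); print(o_+Rt@LIP, np.degrees(np.arccos(Rt[2,2])))
i=manip.get_image("scene"); t=manip.get_image("top")
for p in(i,t):print([(round(r["score"],2),(np.array(r["centre"])*[640,400]).round()) for r in manip.recognise(p,"ball1")])
s=i["frame"][150:330,360:560]; t=t["frame"][120:260,120:320]
cv2.imwrite("pics/d.png",np.hstack([cv2.resize(s,(400,360)),cv2.resize(t,(400,360))]))
```

```text
[ 0.6101536  -0.29777557 -1.18739629] 0.1760876545061096 11.3833
[-2.3, -0.1, -4.1] [-0.1, 0.0, 0.0] [0.514 0.143 0.373]
[0.51748843 0.2089153  0.08171723] 84.81709041246268
[(0.65, array([446., 242.])), (0.62, array([436., 255.])), (0.55, array([469., 264.])), (0.52, array([471., 243.]))]
[]
```

View pics/d.png

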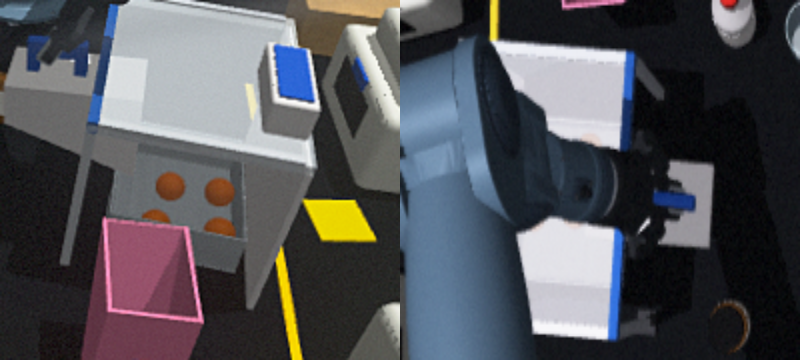

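Scene view shows all four orange balls in the bath. Reverse the tip, then back out.

Run:
```python
from held import *
yaw=res["canopy"][2]
show([lip(can(0,-.05,z),yaw,a) for a,z in((80,.085),(75,.085),(70,.088),(65,.092),(60,.095))]+[lip(can(0,-.08,.095),yaw,60),lip(can(0,-.14,.095),yaw,60),lip(can(0,-.20,.095),yaw,60)])
```

```text
[-21.8, -0.2, 12.1] [-0.1, 5.0, 0.0] [0.512 0.118 0.366]
[-40.0, -0.2, 30.3] [-0.1, 10.0, 0.0] [0.511 0.094 0.358]
[-57.9, -0.2, 47.2] [-0.1, 15.0, 0.0] [0.509 0.071 0.35 ]
[-74.4, -0.1, 64.5] [-0.1, 20.0, 0.0] [0.507 0.049 0.341]
[-88.6, -0.1, 84.0] [-0.1, 25.0, 0.0] [0.506 0.028 0.329]
[-115.8, -0.1, 96.7] [-0.1, 25.0, 0.0] [ 0.504 -0.002  0.329]
[-170.2, -0.1, 122.0] [-0.1, 25.0, 0.0] [ 0.5   -0.062  0.329]
[-224.6, -0.1, 147.3] [-0.1, 25.0, 0.0] [ 0.495 -0.122  0.329]
```

>>> {"method": "jog_arm", "body": {
  "delta_pos": [
    [-11,0,6],
    [-22,0,12],
    [-40,0,30],
    [-58,0,47],
    [-74,0,64],
    [-89,0,84],
    [-116,0,97],
    [-143,0,109],
    [-170,0,122],
    [-197,0,135]
  ],
  "dr": [
    [0,2.5,0],
    [0,5,0],
    [0,10,0],
    [0,15,0],
    [0,20,0],
    [0,25,0],
    [0,25,0],
    [0,25,0],
    [0,25,0],
    [0,25,0]
  ],
  "claw": [1,1,1,1,1,1,1,1,1,1]
}}

```text
time: 12.42
eef_pos: [0.4968, -0.0937, 0.3291]
ee_rot: [0.732, 0.681, -0.0, -0.0]
contact_force: [0.4, 0.6, -1.5]
finger_gap: 0.18
```

Run:
```python
from held import *
o=manip.observe(); print(o["contact_force"],o["finger_gap"])
m=res["mat_green"]; o=np.r_[m[:2],0]; y=-.2
b=cur()
T1=tool(np.array([.48,-.22,.12]),tubR(-.15,20)); T2=tool(o+[0,0,.08],tubR(y,0))
show([T1,T2],b)
print(T2[0])
```

```text
[ 0.43730271  0.6250041  -1.45200981] 0.1795425101270396
[-267.8, -18.5, 16.8] [-1.6, 40.0, 4.2] [ 0.459 -0.359  0.312]
[-448.2, -72.9, 116.7] [-3.9, 59.9, 6.6] [ 0.392 -0.535  0.212]
[ 0.39150232 -0.53535021  0.2125    ]
```

>>> {"method": "jog_arm", "body": {
  "delta_pos": [
    [-27,-2,2],
    [-54,-4,3],
    [-80,-6,5],
    [-107,-7,7],
    [-134,-9,8],
    [-161,-11,10],
    [-187,-13,12],
    [-214,-15,13],
    [-241,-17,15],
    [-268,-18,17]
  ],
  "dr": [
    [0,4,0.4],
    [0,8,0.8],
    [0,12,1.2],
    [-1,16,1.6],
    [-1,20,2],
    [-1,24,2.5],
    [-1,28,3],
    [-1,32,3.4],
    [-1.5,36,3.8],
    [-1.6,40,4.2]
  ],
  "claw": [1,1,1,1,1,1,1,1,1,1]
}}

```text
time: 13.25
eef_pos: [0.4594, -0.3598, 0.3121]
ee_rot: [0.712, 0.613, 0.26, -0.223]
contact_force: [1.0, -0.1, -1.5]
finger_gap: 0.181
```

Run:
```python
from held import *
m=res["mat_green"]; o=np.r_[m[:2],0]
T2=tool(o+[0,0,.06],tubR(-.2,0)); show([T2]); print(cur()[0], manip.observe()["joints"].round(2))
```

```text
[-217.5, -41.1, -27.1] [-2.2, 19.9, 1.9] [ 0.392 -0.535  0.192]
[ 0.45942315 -0.3597668   0.3120646 ] [-0.89  0.7   0.24  1.63  0.5   0.7 ]
```

>>> {"method": "jog_arm", "body": {
  "delta_pos": [
    [-24,-5,-3],
    [-48,-9,-6],
    [-73,-14,-9],
    [-97,-18,-12],
    [-121,-23,-15],
    [-145,-27,-18],
    [-170,-32,-21],
    [-194,-37,-24],
    [-217,-41,-27],
    [-217,-41,-27]
  ],
  "dr": [
    [0,2,0],
    [0,4,0],
    [-1,6,1],
    [-1,9,1],
    [-1,11,1],
    [-1,13,1],
    [-2,15,1],
    [-2,17,2],
    [-2.2,20,2],
    [-2.2,20,2]
  ],
  "claw": [1,1,1,1,1,1,1,1,1,1]
}}

```text
time: 14.08
eef_pos: [0.3871, -0.5317, 0.1833]
ee_rot: [0.673, 0.546, 0.387, -0.316]
contact_force: [-0.5, -0.6, -3.7]
finger_gap: 0.175
```

Run:
```python
from held import *
v=measure("e"); print(len(v)); m=res["mat_green"]; o=np.r_[m[:2],0]
o_,Rt=held(); print("pred o",o_,"z",Rt[:,2])
show([tool(o+[0,0,z],tubR(-.2,0)) for z in(.02,.006,.002)]); ob=manip.observe();print(ob["joints"].round(2),ob["contact_force"])
t=manip.get_image("top")["frame"][130:330,320:560]; s=manip.get_image("scene")["frame"][60:300,140:400]
cv2.imwrite("pics/e.png",np.hstack([cv2.resize(s,(400,370)),cv2.resize(t,(400,370))]))
```

```text
2 views; slip deg 1.1 dx,dz mm [  0.4 -12.1] err 0.076 at0 0.117 tub o [ 0.4307 -0.3341  0.0515] lip [ 0.4481 -0.2451  0.2233] zaxis [-0.006 -0.019  1.   ] y [0.197 0.98  0.019]
2
pred o [ 0.4299455  -0.33526503  0.06234665] z [-2.36490754e-03  1.97854397e-04  9.99997184e-01]
[-38.4, 2.2, 14.8] [0.1, 0.2, -0.1] [ 0.392 -0.535  0.152]
[-50.5, 2.2, 21.8] [0.1, 0.2, -0.1] [ 0.392 -0.535  0.138]
[-53.9, 2.2, 23.8] [0.1, 0.2, -0.1] [ 0.392 -0.535  0.134]
[-1.14  1.23  0.83  2.12  0.54  0.35] [ 0.32948392  0.4840923  -1.29743012]
```

View pics/e.png

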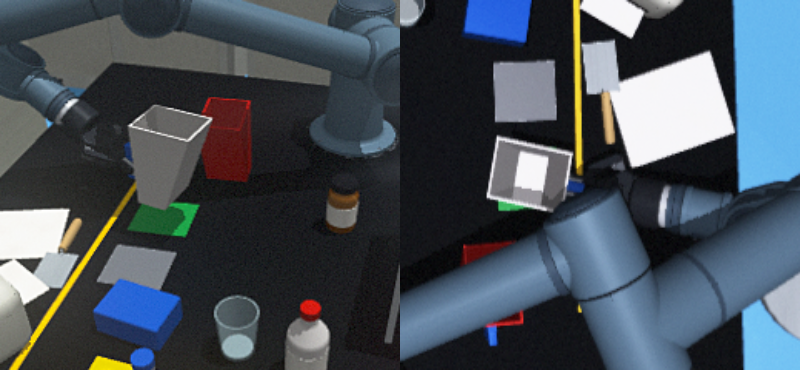

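The last joint-4 value sits at its limit (2.12) there, so I'll place with a different tub yaw (−0.75), which needs less wrist bend.

Run:
```python
from held import *
ob=manip.observe();print(ob["eef_pos"],ob["joints"].round(3),ob["qvel"].round(3),ob["time"])
m=res["mat_green"]; o=np.r_[m[:2],0]
show([tool(o+[0,0,z],tubR(y,0)) for z,y in((.09,-.3),(.10,-.47),(.09,-.75))])
```

```text
[ 0.39113164 -0.52819214  0.1941168 ] [-1.138  1.23   0.831  2.115  0.538  0.354] [ 0.003 -0.004 -0.002 -0.004 -0.003 -0.001] 14.3833
[21.5, -18.0, -19.5] [-4.8, 0.3, 2.9] [ 0.372 -0.53   0.222]
[33.3, -51.0, -19.3] [-13.3, 0.3, 7.8] [ 0.341 -0.518  0.232]
[35.8, -101.8, 4.7] [-27.1, 0.3, 15.8] [ 0.296 -0.486  0.222]
```

>>> {"method": "jog_arm", "body": {
  "delta_pos": [
    [11,-9,-10],
    [21,-18,-19],
    [27,-34,-19],
    [33,-51,-19],
    [33,-64,-13],
    [34,-77,-7],
    [35,-90,-1],
    [36,-102,5],
    [36,-102,5],
    [36,-102,5]
  ],
  "dr": [
    [-2,0,1],
    [-5,0,3],
    [-9,0,5],
    [-13,0,8],
    [-17,0,10],
    [-20,0,12],
    [-24,0,14],
    [-27,0,16],
    [-27,0,16],
    [-27,0,16]
  ],
  "claw": [1,1,1,1,1,1,1,1,1,1]
}}

```text
time: 15.22
eef_pos: [0.295, -0.4853, 0.2225]
ee_rot: [0.795, 0.345, 0.456, -0.2]
contact_force: [-0.0, -0.2, -1.0]
finger_gap: 0.178
```

Run:
```python
from held import *
measure("x")
ob=manip.observe();print(ob["eef_pos"],ob["joints"].round(3),ob["finger_gap"],ob["contact_force"],ob["time"])
m=res["mat_green"]; o=np.r_[m[:2],0]
show([tool(o+[0,0,z],tubR(-.75,0)) for z in(.09,.02,.004)])
```

```text
2 views; slip deg 0.05 dx,dz mm [ 0.3 -0.4] err 0.04 at0 0.041 tub o [ 0.4297 -0.3421  0.0894] lip [ 0.4936 -0.273   0.2594] zaxis [ 0.001 -0.     1.   ] y [ 0.677  0.736 -0.   ]
[ 0.29599621 -0.48679948  0.22079238] [-1.315  0.835  0.104  1.583  0.815  0.672] 0.17960744451173105 [-0.10910333 -0.92028216 -0.95415111] 15.4167
[1.6, -0.6, -0.6] [-0.1, 0.3, -0.1] [ 0.296 -0.486  0.222]
[-58.8, -0.4, 34.7] [-0.1, 0.3, -0.1] [ 0.296 -0.486  0.152]
[-72.6, -0.4, 42.8] [-0.1, 0.3, -0.1] [ 0.296 -0.486  0.136]
```

>>> {"method": "jog_arm", "body": {
  "delta_pos": [
    [-13,0,7.5],
    [-26,0,15],
    [-39,0,22.5],
    [-49,0,28],
    [-56,0,32],
    [-61,0,35],
    [-65,0,37.5],
    [-67,0,39],
    [-68,0,39.5],
    [-69,0,40]
  ],
  "dr": [
    [0,0.2,0],
    [0,0.2,0],
    [0,0.2,0],
    [0,0.2,0],
    [0,0.2,0],
    [0,0.2,0],
    [0,0.2,0],
    [0,0.2,0],
    [0,0.2,0],
    [0,0.2,0]
  ],
  "claw": [1,1,1,1,1,1,1,1,1,1]
}}

```text
time: 16.25
eef_pos: [0.2946, -0.4863, 0.1409]
ee_rot: [0.795, 0.344, 0.458, -0.201]
contact_force: [1.0, -0.3, -0.8]
finger_gap: 0.178
```

Run:
```python
from held import *
measure("x")
ob=manip.observe();print(ob["eef_pos"],ob["contact_force"],ob["time"])
m=res["mat_green"]; o=np.r_[m[:2],0]
show([tool(o+[0,0,z],tubR(-.75,0)) for z in(.004,.003)])
```

```text
2 views; slip deg 0.07 dx,dz mm [ 1.5 -3.2] err 0.04 at0 0.055 tub o [ 0.4298 -0.3421  0.0076] lip [ 0.4934 -0.2739  0.178 ] zaxis [-0.001 -0.004  1.   ] y [0.679 0.734 0.004]
[ 0.29461061 -0.48624165  0.14101593] [-0.01740243  0.54085401 -1.07544738] 16.45
[-3.5, 0.8, 3.0] [-0.1, 0.1, -0.2] [ 0.296 -0.486  0.136]
[-4.3, 0.8, 3.5] [-0.1, 0.1, -0.2] [ 0.296 -0.486  0.135]
```

>>> {"method": "jog_arm", "body": {
  "delta_pos": [
    [-0.7,0,0.4],
    [-1.4,0,0.8],
    [-2.1,0,1.2],
    [-2.8,0,1.6],
    [-3.5,0,2],
    [-4,0,2.3],
    [-4.5,0,2.6],
    [-5,0,2.9],
    [-5,0,2.9],
    [-5,0,2.9]
  ],
  "dr": [
    [0,0,0],
    [0,0,0],
    [0,0,0],
    [0,0,0],
    [0,0,0],
    [0,0,0],
    [0,0,0],
    [0,0,0],
    [0,0,0],
    [0,0,0]
  ],
  "claw": [1,1,1,1,1,1,1,1,1,1]
}}

```text
time: 17.28
eef_pos: [0.2946, -0.486, 0.1347]
ee_rot: [0.795, 0.344, 0.458, -0.201]
contact_force: [0.4, -1.0, -1.9]
finger_gap: 0.181
```

>>> {"method": "jog_arm", "body": {
  "delta_pos": [
    [-0.3,0,0.2],
    [-0.6,0,0.3],
    [-0.9,0,0.5],
    [-1.2,0,0.7],
    [-1.2,0,0.7],
    [-1.2,0,0.7],
    [-1.2,0,0.7],
    [-1.2,0,0.7],
    [-1.2,0,0.7],
    [-1.2,0,0.7]
  ],
  "dr": [
    [0,0,0],
    [0,0,0],
    [0,0,0],
    [0,0,0],
    [0,0,0],
    [0,0,0],
    [0,0,0],
    [0,0,0],
    [0,0,0],
    [0,0,0]
  ],
  "claw": [1,1,1,1,1,1,1,1,1,1]
}}

```text
time: 18.12
eef_pos: [0.2945, -0.4861, 0.1341]
ee_rot: [0.795, 0.344, 0.458, -0.201]
contact_force: [-3.6, -0.7, 5.4]
finger_gap: 0.178
```

Contact (+5 N up). Let go, gently.

>>> {"method": "jog_arm", "body": {
  "delta_pos": [
    [0,0,0],
    [0,0,0],
    [0,0,0],
    [0,0,0],
    [0,0,0],
    [0,0,0],
    [0,0,0],
    [0,0,0],
    [0,0,0],
    [0,0,0]
  ],
  "dr": [
    [0,0,0],
    [0,0,0],
    [0,0,0],
    [0,0,0],
    [0,0,0],
    [0,0,0],
    [0,0,0],
    [0,0,0],
    [0,0,0],
    [0,0,0]
  ],
  "claw": [0.7,0.6,0.5,0.4,0.3,0.2,0.1,0,0,0]
}}

```text
time: 18.95
eef_pos: [0.2946, -0.486, 0.1334]
ee_rot: [0.795, 0.344, 0.458, -0.201]
contact_force: [0.5, 0.1, -0.0]
finger_gap: 1.003
```

>>> {"method": "jog_arm", "body": {
  "delta_pos": [
    [0,0,-10],
    [0,0,-20],
    [0,0,-35],
    [0,0,-50],
    [0,0,-65],
    [0,0,-80],
    [0,0,-95],
    [0,0,-110],
    [0,0,-110],
    [0,0,-110]
  ],
  "dr": [
    [0,0,0],
    [0,0,0],
    [0,0,0],
    [0,0,0],
    [0,0,0],
    [0,0,0],
    [0,0,0],
    [0,0,0],
    [0,0,0],
    [0,0,0]
  ],
  "claw": [0,0,0,0,0,0,0,0,0,0]
}}

```text
time: 19.78
eef_pos: [0.2295, -0.5563, 0.1884]
ee_rot: [0.795, 0.344, 0.457, -0.2]
contact_force: [-0.3, -0.4, -0.3]
finger_gap: 1.001
```

Run:
```python
from fit import *
import pickle
res=pickle.load(open("res.pkl","rb"))
a=manip.get_image("scene");b=manip.get_image("top")
def vv(n,x,z):
    return [(p,m) for p in(a,b) if (m:=pick(p,n,proj(p,[[x[0],x[1],z]])[0],40)) is not None]
m=res["mat_green"]
v=vv("tub",(m[0]+.02,m[1]+.02),.09); q,e=fit(v,[m[0],m[1],-.75],TUB); print("tub",len(v),q.round(4),round(e,3),"off mat mm",((q-m)[:2]*1000).round(1))
for n,pt,z in(("beaker",CYL(.035,.085),.04),("wash_bottle",CYL(.032,.15),.07),("amber_jar",CYL(.03,.11),.05),("tip_box",[box(-.0425,.0425,-.06,.06,0,.05)],.03)):
    v=vv(n,res[n],z)
    if v: x,e=fit(v,res[n],pt); print(n,len(v),((x-res[n])[:2]*1000).round(1))
print("spatula",[(np.array(r["centre"])*[640,400]).round() for r in manip.recognise(b,"spatula")])
print("balls",[(np.array(r["centre"])*[640,400]).round().tolist() for r in manip.recognise(a,"ball1")])
o=manip.observe();print(o["time"],o["contact_force"],o["finger_gap"])
cv2.imwrite("pics/f.png",np.hstack([cv2.resize(a["frame"][100:340,140:560],(420,240)),cv2.resize(b["frame"][130:330,200:516],(379,240))]))
```

```text
tub 2 [ 0.4293 -0.3421 -0.7428] 0.04 off mat mm [-1.6 -1. ]
beaker 2 [-0.6 -0.2]
wash_bottle 2 [0. 0.]
amber_jar 2 [ 3.5 -0.2]
tip_box 2 [ 0.6 -0.6]
spatula []
balls [[470.0, 263.0], [471.0, 244.0]]
20.4833 [ 0.85670186  0.39181085 -0.04409172] 0.9973117756540161
```

View pics/f.png

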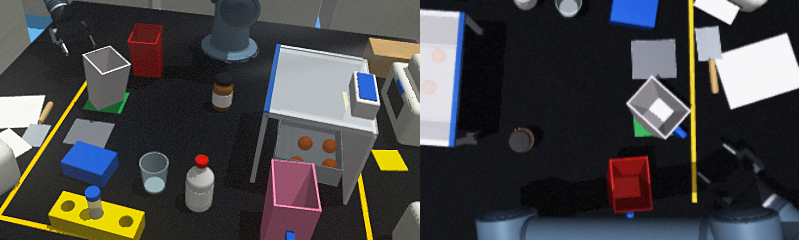

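The tub stands upright on the green mat, all four balls are in the bath, and the gripper is clear. The spatula is in its old place.

```bash
python3 -c "
from bench import manip
print(manip.job_done())"
```

```text
the job is handed in; nothing more can be done
None
```

I gripped the white tub by its handle and tipped it to about 85° under the canopy. All four balls rolled into the bath. I then set the tub upright on the green mat, let go, backed the arm off and handed the job in at about 20.5 s; it reported no verdict.

**Last checks:**
- **Tub:** its fitted base centre is about 2 mm from the mat centre, and it looks upright. Contact force was about 5 N at touchdown.
- **Balls:** all four are visible in the bath in the last picture. The detector reported only two of them in that frame, but all four right after the pour.
- **Canopy:** the force readings between moves showed no knock.
- **Bystanders:** the beaker, wash bottle and tip box measured within 1 mm of where they started. The amber jar measured 3.5 mm off, which may be fit noise.
- **Spatula:** the detector did not find it in the last frame, but it looks unmoved in the picture.

On the way to the mat, joint 4 reached its limit at the first tub heading I chose. I turned the tub before placing it and the limit was not passed.

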